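# Lock a tile in the decorating jig

## Task

Take the fired clay tile that has a notch in one long edge, lay it flat in the mouth of the tile jig with the notch on the latch side, slide it along the lane past the sprung latch to the stop, and keep it pressed against the stop until the slow latch has come fully home in the notch. Then let go, so that the tile stays locked in the jig for painting. Leave the plain tile, the jar and the mug where they are.

Things in the scene. Friction and masses are not known exactly. Their poses are not given: they have to be found in the camera images.
- notched_tile: Flat fired-clay (terracotta) tile with one notch, 120 mm long (x) by 50 mm wide (y) by 14 mm thick (z), about 0.15 kg, lying flat. Origin at the centre of its underside. Its end at x = +60 mm, the one nearer the notch, goes first into the jig. The rear half (x below 0) is full width: the place to grip, across the 50 mm.
- notch (a point): Middle of the tile's notch, on the tile's edge line at its top face (tile x +17.5, y +25, z +14 mm). The notch is rectangular, cut right through the thickness in the long edge at the tile's +y: 8 mm deep, 35 mm long, from tile x = 0 to x = +35 mm; the last 25 mm ahead of it are full width. Axes as the tile's.
- plain_tile: Bystander: tile of the same clay and size, 120 by 50 by 14 mm, without a notch. Origin at the centre of its underside, x along its length. The two tiles may lie in either place.
- jar: Bystander: upright closed glass jar, 68 mm across, 105 mm high. Origin at the centre of its underside.
- mug: Bystander: white mug, 76 mm across, 85 mm high, handle to its +y. Origin at the centre of its underside.
- jig: Wooden tile jig fixed to the table. Origin at table height below the middle of the stop's face. The tile slides in along +x; the mouth is at -x, towards the robot; the latch is on the +y side. Lane floor 12 mm above the table. Home, the tile's axes are parallel to the jig's, its origin at jig x = -60 mm pressed on the stop (about -62 mm once let go), y = 0, z = 12 mm.
- mouth (a point): Middle of the lane's mouth, on the lane floor, at jig x = -67 mm; axes as the jig's. The floor is a slick white plastic runner 32 mm wide, its top 12 mm above the table, from the stop out to jig x = -150 mm, so a tile overhangs it by 9 mm on both sides and fingers fit beside it. Ahead of the mouth, side rails (tops 24 mm above the table) leave a lane 52 mm wide; short flares widen the mouth to about 60 mm.
- stop (a point): Middle of the stop's upright face, 19 mm above the table (mid-thickness of a tile in the lane); axes as the jig's. The stop block closes the lane: 24 mm long, 60 mm wide, its top 36 mm above the table.
- ejector (a joint): Travel in m of the small spring plate (14 mm wide, 7 to 21 mm towards the latch side) in the stop that pushes the tile back out: 0 = standing 12 mm out from the stop's face, 0.012 = pressed flush, tile against the stop. It pushes back with 4.5 N, rising to 6 N when flush.
- housing (a point): Middle of the top of the dark steel latch housing beside the lane, 34 mm above the table, 30 mm along the jig's x by 20 mm; a black pull knob of 18 mm stands beyond it, 72 to 82 mm from the lane's middle. Axes as the jig's.
- latch (a joint): Travel in m of the latch bolt: 0 = fully home (5.5 mm into the lane), about 0.005 = pushed back by a tile's edge. Spring 2 N, damper 850 N s/m: it takes about 2.5 s to come home, and resists a tile pushed past it much faster than 30 mm/s. Let go too early, the tile is pushed back by the ejector and the latch jams part way.
- latch_tip (a point): Tip of the latch bolt, mid-height; moves along the jig's y with it. The bolt slopes on its entry side (jig x -55 to -31 mm), so a tile sliding in pushes it back. Its square face at jig x = -26.5 mm drops in behind the notch's front shoulder only when the tile is within 1.5 mm of the stop, and then keeps the tile in.

How it is judged:
By the outcome, as a careful person would: the job done as asked, in the order asked, and still so for the second after the job is handed in, with the robot touching nothing.
It also fails if it takes over 51 s, if anything falls off the work surface, if the arm or the gripper's body presses on something with over 40 N, if the wrist force passes 120 N, or if a joint passes its speed limit or range.

## Robot

A 7-joint arm with a two-finger parallel gripper is mounted at the origin on the work surface. World frame = base frame: x ahead of the robot, y to its left, z up, the work surface at z = 0. Lengths are in m, angles in rad, forces in N, time in s.
With the tool pointing down it reaches from about 0.4 to 0.85 m from the base axis. Payload 4.4 kg.
Tool frame: the origin (TCP) lies at the very end of the fingers, on their centre line; the grasp point (between the pads) lies 19 mm behind it; z points along the fingers, y is the line along which they close (so a half turn about z gives the same grasp; the last joint's range is limited). The gripper opens to 94 mm and grips with 3 to 60 N. Pads are 16 mm wide; open, the fingers measure 119 mm over their backs; the gripper's body (75 mm by 177 mm) begins 78 mm behind the grasp point.
Start: joints at [-1.229, 0.628, 0.038, 1.517, -0.027, 0.996, -0.02], TCP at [0.258, 0.597, 0.205] pointing down, gripper open.
Joint ranges: [-3.06, 3.06], [-0.37, 2.12], [-1.25, 1.32], [0.18, 2.47], [-1.1, 4.24], [0.23, 1.98], [-2.94, 2.94]. Speed limits (rad/s): [2.57, 2.57, 3.14, 3.14, 3.14, 3.14, 3.14].

## Interface

Orientations are given as a unit quaternion [x, y, z, w].
In Python, from workcell import r gives the robot as it stands.
- The arm moves only by the tool servo_tool, never from a script. Its argument "series" is text: rows parted by semicolons, each of 5 numbers parted by spaces: the opening, from -1 (shut) to 1 (fully open), then the shift along the tool's x, y, z in m, then the turn about the tool's z in rad. A call has exactly 5 rows; each row shifts and turns the commanded pose from where the row before left it, along the tool's axes as they then stand; what a row does not reach is not made up. A row lasts 1/12 s, in which the tool goes at most 41.7 mm and 7.16 degrees, less where a joint would pass 70% of its speed; a pose out of reach is approached as far as the arm can. A call is refused whole if a number of a shift passes 0.0417 or a number of a turn 0.125, either way. A call with a gripper value outside its range is refused whole. The fingers move at their own pace and stop on an object; "squeeze" is the grip in N (left out, the last holds). Time passes only in rows, so rows that do not move let the fingers close, or fill a call up. It gives the time, the measured TCP pose, the force, the opening and the grip force at its end, in the units of the state.
- r.read_state(): the state, without advancing time (a new reading comes with each control period).
- r.camera(name): name is "side" or "top" or "wrist"; returns the picture (384x512x3 uint8, red, green, blue); there is no depth.
- r.camera_model(name): a dict with "mtx" (3x3 intrinsics, pixels), "R" (3x3) and "t" (3): a world point X has camera coordinates R X + t; the wrist camera has in their place "hand_eye" (4x4, takes a point from camera to tool coordinates, whose origin is the TCP and whose axes are the flange's). Camera axes: x right, y down, z forward; pixel columns grow to the right and rows downward; lengths in m; the calibration is good to about 2 mm. A picture is of the moment at which its call begins: read the wrist's pose just before it. camera_model takes no time and is no camera call.
- r.close_job(): hands the job in; it is judged then, once.
Trained networks look in the newest picture that a camera, given by its name, has taken for a name from the list of things; names that differ only in an ending like _2 or _b are one class to them, and where a whole thing is asked for, a point or a joint stands for the part that bears it (a point fixed in the world has none). Each returns a list of dicts, best first, with "p" (0 to 1); they miss things now and then, are a little off and sometimes report something else, mostly with a low value. They report only what shows in the picture. A call takes as long as a camera call.
- r.recognise(camera, query): "bbox" ([left, top, right, bottom] in pixels, round what is visible of it).
- r.outline_of(camera, query): "region" (384x512 bool, what is visible of it) and "bbox" ([left, top, right, bottom] in pixels, round what is visible of it).
- r.mark_of(camera, query): "pixel" ([column, row] in pixels: a listed point, or the origin of a listed thing).
The state is a dict: "clock": time; "joint_pos": joint angles; "joint_vel": joint speeds; "joint_efforts": joint torques, N m; "eef_pos": TCP position; "tool_rot": TCP orientation; "contact_force": force on the tool from outside, world axes, zero at the start; "torque": the same for the moment, N m; "finger_gap": finger opening in m; "finger_force": force on a finger pad.
Only numpy, scipy, OpenCV 4.12 (cv2) and the standard library are available. Lean on these libraries where they do the work, as an engineer would, in place of code of your own. Each camera call takes 0.05 s, during which the arm holds its last target. There are 200 camera calls.

## Working session

There is one attempt and no reset: what is moved stays moved. The work goes in short steps, Python scripts to look and compute and a tool call to move; the robot and the scene stay as the last step left them, time stands still between calls to the robot, and variables do not carry over. Pictures are saved under pics/ and viewed, at most 10 in all, crops included, and the job is handed in when it is done.

Besides the shell and the picture viewer there is one more tool, called after "Call:" by a JSON object that holds its "api" and its "payload". servo_tool: Moves the arm, as the interface text tells. Its arguments: {"type":"object","properties":{"series":{"type":"string"},"squeeze":{"type":"number"}},"required":["series"]}

```bash
mkdir -p pics; ls
python3 - <<'E'
from workcell import r
import cv2,numpy as np
s=r.read_state();print({k:np.round(v,3) for k,v in s.items()})
ims=[]
for c in("top","side"):
    im=r.camera(c);cv2.imwrite(f"pics/{c}0.png",im[...,::-1])
    m=r.camera_model(c);print(c,{k:np.round(v,3).tolist() for k,v in m.items()})
    for q in("notched_tile","notch","plain_tile","jig","mouth","stop","housing","latch_tip","jar","mug"):
        print(q,[(np.round(d["pixel"],1).tolist(),round(d["p"],2)) for d in r.mark_of(c,q)[:2]])
print(r.camera_model("wrist"))
E
```

```text
pics
{'clock': np.float64(0.0), 'joint_pos': array([-1.229,  0.629,  0.038,  1.518, -0.027,  0.996, -0.02 ]), 'joint_vel': array([ 0.001,  0.001,  0.002, -0.002, -0.001, -0.001,  0.   ]), 'joint_efforts': array([ 1.0000e-03, -5.4973e+01,  1.1440e+00, -1.8663e+01, -5.2000e-02,
        2.4000e-02,  0.0000e+00]), 'eef_pos': array([0.257, 0.596, 0.205]), 'tool_rot': array([ 0.202,  0.979, -0.001, -0.   ]), 'contact_force': array([-0.465, -0.463, -0.041]), 'torque': array([-0.042, -0.035,  0.054]), 'finger_force': np.float64(0.0), 'finger_gap': np.float64(0.094)}
top {'mtx': [[393.703, 0.0, 243.593], [0.0, 393.703, 191.557], [0.0, 0.0, 1.0]], 'R': [[-0.016, -1.0, -0.013], [-0.998, 0.016, -0.066], [0.066, 0.012, -0.998]], 't': [0.088, 0.609, 0.896]}
notched_tile [([241.1, 242.6], 0.58), ([232.1, 233.0], 0.39)]
notch [([232.0, 235.1], 0.62), ([340.5, 188.1], 0.62)]
plain_tile [([159.7, 252.8], 0.66)]
jig [([229.6, 233.7], 0.24)]
mouth [([342.8, 189.4], 0.87)]
stop [([334.7, 161.3], 0.87)]
housing [([323.3, 181.2], 0.64)]
latch_tip []
jar [([228.5, 147.1], 0.78)]
mug [([142.2, 154.4], 0.78)]
[... 356 characters left out ...]
 [([285.2, 281.6], 0.88)]
stop []
housing [([279.1, 250.6], 0.94)]
latch_tip [([291.7, 265.8], 0.48)]
jar [([288.5, 187.4], 0.79), ([281.0, 251.4], 0.72)]
mug [([260.5, 140.5], 0.74)]
{'mtx': array([[288.20074534,   0.        , 246.16926835],
       [  0.        , 288.20074534, 188.8257437 ],
       [  0.        ,   0.        ,   1.        ]]), 'hand_eye': array([[ 7.06934511e-04, -9.58723536e-01, -2.84339025e-01,
         8.23254700e-02],
       [ 9.99999717e-01,  6.04960408e-04,  4.46454823e-04,
        -9.76684003e-04],
       [-2.56012894e-04, -2.84339260e-01,  9.58723693e-01,
        -1.79258590e-01],
       [ 0.00000000e+00,  0.00000000e+00,  0.00000000e+00,
         1.00000000e+00]])}
```

Run:
```python
import cv2,numpy as np
a=cv2.imread("pics/top0.png")[110:310,110:400];a=cv2.resize(a,(800,552),interpolation=cv2.INTER_CUBIC);cv2.imwrite("pics/top0c.png",a)
a=cv2.imread("pics/side0.png")[100:320,140:400];a=cv2.resize(a,(700,592),interpolation=cv2.INTER_CUBIC);cv2.imwrite("pics/side0c.png",a)
```

```text
(no output)
```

View pics/top0c.png

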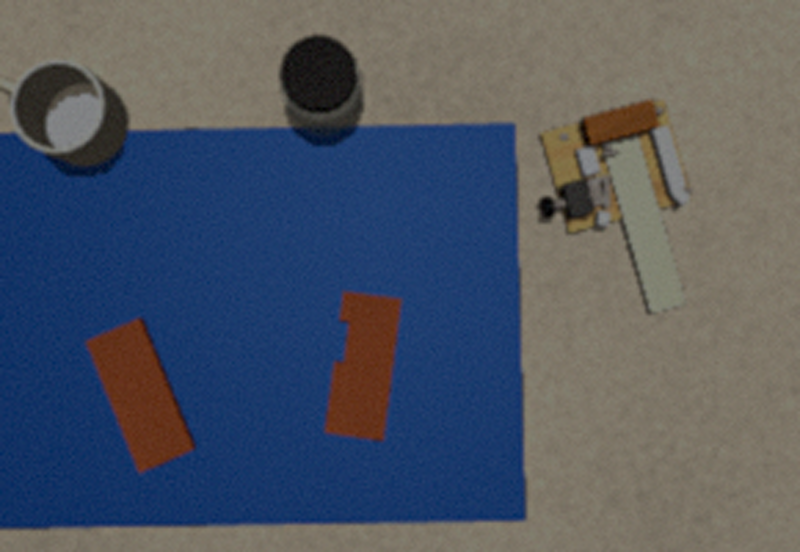

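View pics/side0c.png

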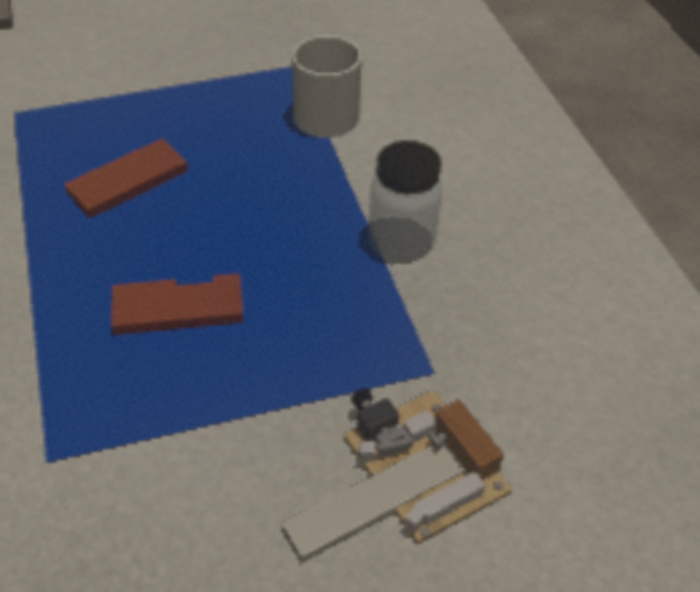

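The top view shows the notched tile at about (242,242), with the notch on its left (+y) side near the top (+x) end. The jig is at the right, around (340,190): stop at the top, latch on the left, and the runner coming down towards (352,222). The plain tile, jar and mug are well clear of both.

```bash
cat > h.py <<'E'
from workcell import r
import cv2,numpy as np
from scipy.spatial.transform import Rotation as Ro
def cam(n,s=None):
    m=r.camera_model(n);K=np.array(m["mtx"])
    if n!="wrist": return K,np.array(m["R"]),np.array(m["t"])
    T=np.eye(4);T[:3,:3]=Ro.from_quat(s["tool_rot"]).as_matrix();T[:3,3]=s["eef_pos"]
    T=np.linalg.inv(T@m["hand_eye"]);return K,T[:3,:3],T[:3,3]
def P(c): return c[0]@np.c_[c[1],c[2]]
def tri(c1,p1,c2,p2):
    X=cv2.triangulatePoints(P(c1),P(c2),np.float64(p1).reshape(2,1),np.float64(p2).reshape(2,1));return (X[:3]/X[3]).ravel()
def plane(c,p,z):
    K,R,t=c;d=R.T@np.linalg.inv(K)@[p[0],p[1],1];o=-R.T@t;return o+d*(z-o[2])/d[2]
def proj(c,X):
    x=P(c)@np.r_[X,1];return x[:2]/x[2]
def pyaw(s):  # yaw of tool x axis in world
    x=Ro.from_quat(s["tool_rot"]).as_matrix()[:,0];return np.degrees(np.arctan2(x[1],x[0]))
E
python3 - <<'E'
from h import *
ct,cs=cam("top"),cam("side")
T=lambda a:np.array(a)/2.7586+110
S=lambda a:np.array(a)/2.6923+[140,100]
for n,a,b,z in [("r+",(325,432),(111,286),.014),("r-",(384,440),(112,321),.014),("f+",(343,291),(240,275),.014),("f-",(402,298),(242,312),.014),
 ("run+",(648,314),(284,530),.012),("run-",(685,303),(303,553),.012)]:
    print(n,tri(ct,T(a),cs,S(b)).round(3),plane(ct,T(a),z).round(3),plane(cs,S(b),z).round(3))
mouth=tri(ct,(342.8,189.4),cs,(285.2,281.6));hs=tri(ct,(323.3,181.2),cs,(279.1,250.6))
print("mouth",mouth.round(3),"housing",hs.round(3),"stop",plane(ct,(334.7,161.3),.019).round(3),"jig",plane(cs,(308.8,271),0).round(3))
im=cv2.imread("pics/top0.png");h=cv2.cvtColor(im,cv2.COLOR_BGR2HSV)
m=((h[...,0]<14)&(h[...,1]>120)).astype(np.uint8)
for c in cv2.findContours(m,0,2)[0]:
    if cv2.contourArea(c)>100:
        b=cv2.boxPoints(cv2.minAreaRect(c));q=np.array([plane(ct,p,.014)[:2] for p in b]);print(q.round(3).tolist(),q.mean(0).round(3))
E
```

```text
r+ [0.437 0.117 0.013] [0.437 0.117 0.014] [0.437 0.116 0.014]
r- [0.432 0.068 0.021] [0.429 0.068 0.014] [0.433 0.073 0.014]
f+ [0.556 0.1   0.01 ] [0.555 0.1   0.014] [0.558 0.097 0.014]
f- [0.549 0.05  0.015] [0.548 0.051 0.014] [0.549 0.052 0.014]
run+ [ 0.533 -0.16   0.   ] [ 0.531 -0.157  0.012] [ 0.533 -0.166  0.012]
run- [ 0.541 -0.188  0.013] [ 0.54  -0.188  0.012] [ 0.543 -0.188  0.012]
mouth [ 0.616 -0.155  0.014] housing [ 0.627 -0.102  0.051] stop [ 0.677 -0.136  0.019] jig [ 0.684 -0.138  0.   ]
[[0.517, 0.319], [0.535, 0.272], [0.426, 0.228], [0.408, 0.274]] [0.471 0.273]
[[0.438, 0.117], [0.554, 0.1], [0.547, 0.053], [0.432, 0.071]] [0.493 0.085]
[[0.7, -0.103], [0.714, -0.165], [0.69, -0.17], [0.675, -0.108]] [ 0.695 -0.137]
```

Call:
{"api": "servo_tool", "payload": {"series": "1 -0.0257 -0.0257 0 0;1 -0.0257 -0.0257 0 0;1 -0.0257 -0.0257 0 0;1 -0.0257 -0.0257 0 0;1 -0.0257 -0.0257 0 0"}}

```text
clock: 1.52
eef_pos: [0.3251, 0.4263, 0.2056]
tool_rot: [0.202, 0.979, 0.0, 0.0]
contact_force: [1.2, 0.9, 0.1]
finger_gap: 0.094
finger_force: 0.0
```

Call:
{"api": "servo_tool", "payload": {"series": "1 -0.0257 -0.0257 0 0;1 -0.0257 -0.0257 0 0;1 -0.0257 -0.0257 0 0;1 -0.0257 -0.0257 0 0;1 -0.0257 -0.0257 0 0"}}

```text
clock: 1.93
eef_pos: [0.3923, 0.2573, 0.2058]
tool_rot: [0.202, 0.979, 0.0, 0.0]
contact_force: [-0.1, 0.5, 1.3]
finger_gap: 0.0939
finger_force: 0.0
```

Call:
{"api": "servo_tool", "payload": {"series": "1 -0.0257 -0.0257 0 0;1 -0.0257 -0.0257 0 0;1 -0.0257 -0.0257 0 0;1 -0.0257 -0.0257 0 0;1 -0.0257 -0.0257 0 0"}}

```text
clock: 2.35
eef_pos: [0.4593, 0.0883, 0.2058]
tool_rot: [0.202, 0.979, 0.0, 0.0]
contact_force: [0.3, 0.1, 0.7]
finger_gap: 0.0941
finger_force: 0.0
```

Call:
{"api": "servo_tool", "payload": {"series": "1 0 0 0 -0.0524;1 0 0 0 -0.0524;1 0 0 0 -0.0524;1 0 0 0 -0.0524;1 0 0 0 -0.0524"}}

```text
clock: 2.77
eef_pos: [0.4589, 0.0898, 0.2056]
tool_rot: [0.072, 0.997, 0.0, 0.0]
contact_force: [0.0, -0.0, -0.6]
finger_gap: 0.0939
finger_force: 0.0
```

Run:
```python
from h import *
s=r.read_state();im=r.camera("wrist")[...,::-1].copy();cv2.imwrite("pics/w1.png",im);np.savez("pics/w1.npz",**s)
c=cam("wrist",s);print(pyaw(s))
h=cv2.cvtColor(im,cv2.COLOR_BGR2HSV);m=((h[...,0]<14)&(h[...,1]>100)).astype(np.uint8)
for k in cv2.findContours(m,0,2)[0]:
    if cv2.contourArea(k)>800:
        b=cv2.approxPolyDP(k,4,True)[:,0];print(b.tolist());print([plane(c,p,.014)[:2].round(4).tolist() for p in b])
for q in("notched_tile","notch"): print(q,[(d["pixel"],d["p"]) for d in r.mark_of("wrist",q)[:2]])
```

```text
171.77111658693414
[[230, 150], [230, 234], [263, 234], [258, 195], [264, 193], [265, 152]]
[[0.4313, 0.0717], [0.5484, 0.053], [0.555, 0.099], [0.4969, 0.0995], [0.4952, 0.1079], [0.4403, 0.1161]]
[[383, 109], [350, 128], [390, 203], [421, 185], [389, 112]]
[[0.4079, 0.2677], [0.4253, 0.2262], [0.5339, 0.2761], [0.514, 0.3171], [0.4126, 0.275]]
notched_tile [([382.2, 159.5], 0.64), ([242.9, 189.9], 0.59)]
notch [([261.9, 207.5], 0.9), ([285.0, 325.0], 0.69)]
```

View pics/w1.png

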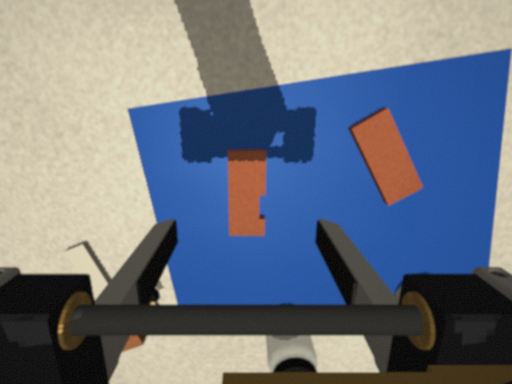

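The wrist view shows the notched tile at (230–265, 150–234), centred under the gripper with its notch to the image right. The wrist and top measurements agree: centre (0.494, 0.085), yaw -8.5°, top at 14 mm. Now descending to grip.

Call:
{"api": "servo_tool", "payload": {"series": "0.6 0 0 0.03 0.007;0.6 0 0 0.035 0;0.6 0 0 0.035 0;0.6 0 0 0.035 0;0.6 0 0 0.03 0"}}

```text
clock: 3.33
eef_pos: [0.4586, 0.0899, 0.0388]
tool_rot: [0.077, 0.997, -0.0, 0.0]
contact_force: [0.5, 0.4, 0.5]
finger_gap: 0.0752
finger_force: 0.0
```

Call:
{"api": "servo_tool", "payload": {"series": "0.6 0 0 0.015 0;0.6 0 0 0.012 0;0.6 0 0 0.006 0;0.6 0 0 0.004 0;0.6 0 0 0 0"}}

```text
clock: 3.75
eef_pos: [0.4588, 0.0899, 0.0032]
tool_rot: [0.077, 0.997, -0.0, -0.0]
contact_force: [0.3, 0.3, -1.1]
finger_gap: 0.075
finger_force: 0.0
```

Call:
{"api": "servo_tool", "payload": {"series": "-1 0 0 0 0;-1 0 0 0 0;-1 0 0 0 0;-1 0 0 0 0;-1 0 0 0 0", "squeeze": 25}}

```text
clock: 4.17
eef_pos: [0.4592, 0.0901, 0.004]
tool_rot: [0.076, 0.997, 0.0, 0.001]
contact_force: [-1.7, -0.7, 4.4]
finger_gap: 0.0495
finger_force: 25.0
```

Call:
{"api": "servo_tool", "payload": {"series": "-1 0 0 0 0;-1 0 0 0 0;-1 0 0 0 0;-1 0 0 0 0;-1 0 0 0 0"}}

```text
clock: 4.58
eef_pos: [0.4592, 0.0901, 0.004]
tool_rot: [0.076, 0.997, 0.0, 0.001]
contact_force: [-0.7, -0.3, 6.1]
finger_gap: 0.0496
finger_force: 25.0
```

Call:
{"api": "servo_tool", "payload": {"series": "-1 0 0 -0.02 0;-1 0 0 -0.038 0;-1 0 0 -0.038 0;-1 0 0 -0.038 -0.03;-1 0 0 -0.038 -0.06"}}

```text
clock: 5.0
eef_pos: [0.4578, 0.0896, 0.1771]
tool_rot: [0.031, 1.0, -0.0, -0.001]
contact_force: [0.5, 1.2, -0.8]
finger_gap: 0.0499
finger_force: 25.0
```

Call:
{"api": "servo_tool", "payload": {"series": "-1 0 0 -0.015 -0.0623;-1 0 0 0 -0.0623;-1 0 0 0 -0.0623;-1 0 0 0 -0.0623;-1 0 0 0 -0.0623"}}

```text
clock: 5.42
eef_pos: [0.4582, 0.0897, 0.1905]
tool_rot: [-0.125, 0.992, -0.0, -0.0]
contact_force: [0.0, 0.2, -1.0]
finger_gap: 0.0496
finger_force: 25.0
```

Call:
{"api": "servo_tool", "payload": {"series": "-1 -0.0137 -0.0272 0 0;-1 -0.0137 -0.0272 0 0;-1 -0.0137 -0.0272 0 0;-1 -0.0137 -0.0272 0 0;-1 -0.0137 -0.0272 0 0"}}

```text
clock: 5.83
eef_pos: [0.5587, -0.0263, 0.1901]
tool_rot: [-0.124, 0.992, 0.0, -0.001]
contact_force: [-0.1, -0.8, -2.1]
finger_gap: 0.0498
finger_force: 25.0
```

Call:
{"api": "servo_tool", "payload": {"series": "-1 -0.0137 -0.0272 0 0;-1 -0.0137 -0.0272 0 0;-1 -0.0137 -0.0272 0 0;-1 -0.0137 -0.0272 0 0;-1 -0.0137 -0.0272 0 0"}}

```text
clock: 6.25
eef_pos: [0.6584, -0.1412, 0.1898]
tool_rot: [-0.124, 0.992, 0.0, -0.001]
contact_force: [1.1, 0.7, -1.2]
finger_gap: 0.0494
finger_force: 25.0
```

Call:
{"api": "servo_tool", "payload": {"series": "-1 0 0 0 0;-1 0 0 0 0;-1 0 0 0 0;-1 0 0 0 0;-1 0 0 0 0"}}

```text
clock: 6.67
eef_pos: [0.6579, -0.1383, 0.1905]
tool_rot: [-0.125, 0.992, 0.0, -0.0]
contact_force: [0.1, -0.4, -0.6]
finger_gap: 0.0497
finger_force: 25.0
```

Run:
```python
from h import *
s=r.read_state();im=r.camera("wrist")[...,::-1].copy();cv2.imwrite("pics/w2.png",im);np.savez("pics/w2.npz",**s)
c=cam("wrist",s);print(pyaw(s),s["eef_pos"])
for q,z in(("stop",.019),("mouth",.012),("housing",.034),("notch",.219),("jig",0)): print(q,[(d["pixel"],d["p"],plane(c,d["pixel"],z).round(4)) for d in r.mark_of("wrist",q)[:2]])
cv2.imwrite("pics/w2b.png",cv2.resize(im,(768,576),interpolation=cv2.INTER_CUBIC))
```

```text
-165.64296585145246 [ 0.65789708 -0.13830194  0.19053679]
stop [([243.5, 190.3], 0.94, array([ 0.6811, -0.1369,  0.019 ]))]
mouth [([245.4, 136.7], 0.75, array([ 0.6159, -0.1511,  0.012 ])), ([260.0, 168.8], 0.57, array([ 0.6504, -0.1231,  0.012 ]))]
housing [([285.5, 160.5], 0.58, array([ 0.6288, -0.0989,  0.034 ]))]
notch [([282.4, 307.7], 0.61, array([ 0.6902, -0.108 ,  0.219 ]))]
jig [([243.3, 183.9], 0.69, array([ 0.6782, -0.1381,  0.    ]))]
```

View pics/w2b.png

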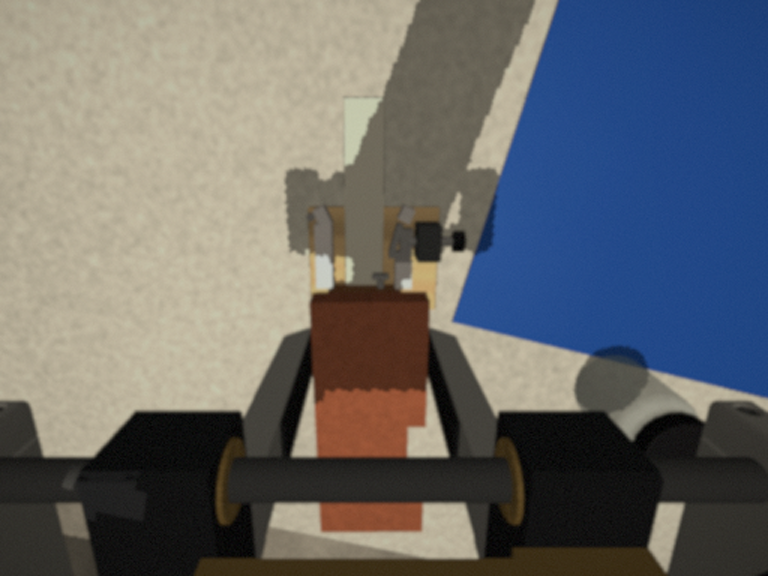

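Run:
```python
from h import *
s=dict(np.load("pics/w2.npz"));c=cam("wrist",s);im=cv2.GaussianBlur(cv2.imread("pics/w2.png"),(5,5),0).astype(float)
def edge(c0,c1,rows,z,name):
    pts=[]
    for y in rows:
        g=np.abs(np.diff(im[y,c0:c1],axis=0)).sum(1);k=g.argmax()
        w=g[max(k-2,0):k+3];pts.append((c0+max(k-2,0)+(w*np.arange(len(w))).sum()/w.sum()+.5,y))
    pts=np.array(pts);f=np.polyfit(pts[:,1],pts[:,0],1);res=pts[:,0]-np.polyval(f,pts[:,1]);k=abs(res)<1.2
    f=np.polyfit(pts[k,1],pts[k,0],1)
    a,b=[plane(c,(np.polyval(f,y),y),z) for y in(rows[0],rows[-1])];d=b-a
    print(name,k.sum(),len(k),a.round(4),b.round(4),"yaw",np.degrees(np.arctan2(d[1],d[0])).round(2))
    return a,b
edge(222,237,range(68,110),.012,"run left(-y)")
edge(248,262,range(85,135),.012,"run right(+y)")
edge(205,215,range(200,255),.1925+.008,"tile -y");edge(203,220,range(265,290),.2005,"tile -y fr");edge(278,290,range(205,245),.2005,"tile +y")
edge(275,290,range(330,352),.2005,"tile +y front")
for y in(210,300,345): print(y,plane(c,(208,y),.2005))
g=np.abs(np.diff(im[55:80,232:250].mean(1),axis=0)).sum(1);y=55+g.argmax()+.5;print("mouth end row",y,plane(c,(243,y),.012))
x=im[340:370,225:270].mean(1);y=340+np.abs(np.diff(x,axis=0)).sum(1).argmax()+.5;print("tile front row",y,plane(c,(247,y),.2005))
```

```text
run left(-y) 21 42 [ 0.5446 -0.1881  0.012 ] [ 0.5888 -0.1772  0.012 ] yaw 13.91
run right(+y) 49 50 [ 0.5553 -0.1556  0.012 ] [ 0.61   -0.1412  0.012 ] yaw 14.77
tile -y 55 55 [ 0.6394 -0.1695  0.2005] [ 0.676  -0.1613  0.2005] yaw 12.66
tile -y fr 13 25 [ 0.6845 -0.1615  0.2005] [ 0.7013 -0.1525  0.2005] yaw 27.97
tile +y 32 40 [ 0.6304 -0.121   0.2005] [ 0.6563 -0.1139  0.2005] yaw 15.23
tile +y front 20 22 [ 0.7224 -0.097   0.2005] [ 0.7405 -0.092   0.2005] yaw 15.33
210 [ 0.64571445 -0.16731645  0.2005    ]
300 [ 0.71062106 -0.15323109  0.2005    ]
345 [ 0.74843664 -0.14502475  0.2005    ]
mouth end row 65.5 [ 0.5381423  -0.17383942  0.012     ]
tile front row 353.5 [ 0.74892617 -0.11550694  0.2005    ]
```

The wrist view shows the jig with its runner at columns 229–255 (full picture), parallel to the tool. The held tile sits square in the pads with its notch on the latch side. Next I back off ahead of the mouth and go down.

Call:
{"api": "servo_tool", "payload": {"series": "-1 0.0302 -0.0008 0 0;-1 0.0302 -0.0008 0 0;-1 0.0302 -0.0008 0 0;-1 0.0302 -0.0009 0 0;-1 0.0302 -0.0009 0 0"}}

```text
clock: 7.38
eef_pos: [0.5118, -0.1814, 0.1906]
tool_rot: [-0.124, 0.992, -0.0, 0.0]
contact_force: [0.5, -0.4, -2.5]
finger_gap: 0.05
finger_force: 25.0
```

Call:
{"api": "servo_tool", "payload": {"series": "-1 0 0 0.03 0;-1 0 0 0.035 0;-1 0 0 0.035 0;-1 0 0 0.03 0;-1 0 0 0.015 0"}}

```text
clock: 7.8
eef_pos: [0.5113, -0.1806, 0.0425]
tool_rot: [-0.124, 0.992, 0.001, -0.002]
contact_force: [-0.4, 0.1, -1.4]
finger_gap: 0.0498
finger_force: 25.0
```

Call:
{"api": "servo_tool", "payload": {"series": "-1 0 0 0.008 0;-1 0 0 0.004 0;-1 0 0 0 0;-1 0 0 0 0;-1 0 0 0 0"}}

```text
clock: 8.22
eef_pos: [0.5142, -0.1815, 0.0347]
tool_rot: [-0.124, 0.992, -0.001, 0.001]
contact_force: [-0.4, 0.1, -1.5]
finger_gap: 0.0498
finger_force: 25.0
```

Run:
```python
from h import *
s=r.read_state();im=r.camera("wrist")[...,::-1].copy();cv2.imwrite("pics/w3.png",im);np.savez("pics/w3.npz",**s)
p=s["eef_pos"];u=np.array([.9688,.2478]);n=np.array([-.2478,.9688]);print(pyaw(s),p,u@p[:2],n@p[:2])
t=r.camera("top")[...,::-1];cv2.imwrite("pics/t3.png",t)
a=cv2.resize(t[130:260,270:400],(600,600),interpolation=cv2.INTER_CUBIC)
sd=r.camera("side")[...,::-1];cv2.imwrite("pics/s3.png",sd)
b=cv2.resize(sd[220:340,220:360],(700,600),interpolation=cv2.INTER_CUBIC);cv2.imwrite("pics/t3c.png",a);cv2.imwrite("pics/s3c.png",b)
```

```text
-165.75055909003876 [ 0.51423277 -0.18153052  0.03471642] 0.4532054452571506 -0.30329365161301425
```

View pics/s3c.png

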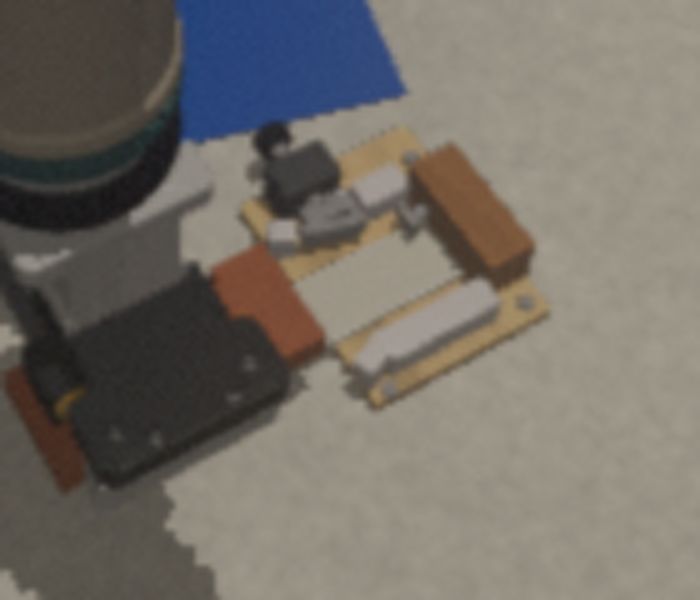

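View pics/t3c.png

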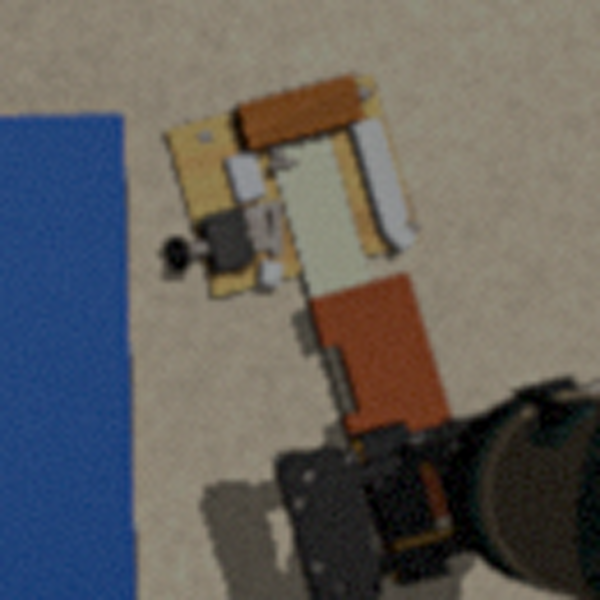

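The top and side views show the tile just ahead of the mouth with its front corners at top-picture pixels (338,195) and (359,189). The notch is on the latch side. I'll check its lateral offset from the runner and rail.

Run:
```python
from h import *
c=cam("top");k=130/600
u=np.array([.9688,.2478]);n=np.array([-.2478,.9688])
for nm,p,z in [("tile+",(316,298),.0447),("tile-",(410,273),.0447),("tile- back",(449,415),.0447),("tile+ back",(348,432),.0447),("run+",(277,172),.012),("run+",(309,297),.012),("run-",(333,138),.012),("run-",(368,262),.012),("rail-in top",(355,126),.024),("rail-",(386,238),.024),("stop+",(247,150),.036),("stop-",(365,122),.036)]:
    X=plane(c,(p[0]*k+270,p[1]*k+130),z)[:2];print(nm,X.round(4),"u",(u@X).round(4),"n",(n@X).round(4))
cs=cam("side")
for nm,p,z in [("tile- fr",(325,330),.0447),("tile+ fr",(265,245),.0447),("run+ ",(295,283),.012),("run-",(330,338),.012),("run+2",(425,228),.012),("run-2",(460,275),.012)]:
    X=plane(cs,(p[0]/5+220,p[1]/5+220),z)[:2];print("S",nm,"u",(u@X).round(4),"n",(n@X).round(4))
```

```text
tile+ [ 0.598  -0.1367] u 0.5455 n -0.2806
tile- [ 0.6095 -0.1829] u 0.5452 n -0.3282
tile- back [ 0.5399 -0.1994] u 0.4737 n -0.327
tile+ back [ 0.5324 -0.1501] u 0.4786 n -0.2774
run+ [ 0.6645 -0.1263] u 0.6124 n -0.287
run+ [ 0.6004 -0.1406] u 0.5468 n -0.285
run- [ 0.6814 -0.1553] u 0.6217 n -0.3193
run- [ 0.6177 -0.171 ] u 0.556 n -0.3187
rail-in top [ 0.6856 -0.1637] u 0.6236 n -0.3285
rail- [ 0.6287 -0.1773] u 0.5652 n -0.3276
stop+ [ 0.6727 -0.1068] u 0.6253 n -0.2701
stop- [ 0.6857 -0.1657] u 0.6233 n -0.3304
S tile- fr u 0.5479 n -0.3269
S tile+ fr u 0.5476 n -0.282
S run+  u 0.5603 n -0.2879
S run- u 0.5591 n -0.317
S run+2 u 0.6243 n -0.2932
S run-2 u 0.6238 n -0.3197
```

Call:
{"api": "servo_tool", "payload": {"series": "-1 0 0.001 0.006 0;-1 0 0 0.006 0;-1 0 0 0.004 0;-1 0 0 0.001 0;-1 0 0 0 0"}}

```text
clock: 8.78
eef_pos: [0.5125, -0.18, 0.0161]
tool_rot: [-0.124, 0.992, 0.0, -0.0]
contact_force: [0.0, -0.6, -1.3]
finger_gap: 0.0495
finger_force: 25.0
```

Call:
{"api": "servo_tool", "payload": {"series": "-1 0 0 0.0008 0;-1 0 0 0.0008 0;-1 0 0 0 0;-1 0 0 0 0;-1 0 0 0 0"}}

```text
clock: 9.2
eef_pos: [0.5127, -0.1801, 0.0154]
tool_rot: [-0.124, 0.992, 0.0, -0.0]
contact_force: [-1.6, 0.7, 6.5]
finger_gap: 0.0495
finger_force: 25.0
```

Call:
{"api": "servo_tool", "payload": {"series": "-1 -0.003 0 -0.0003 0;-1 -0.003 0 0 0;-1 -0.003 0 0 0;-1 -0.003 0 0 0;-1 -0.003 0 0 0"}}

```text
clock: 9.62
eef_pos: [0.5269, -0.1773, 0.0158]
tool_rot: [-0.124, 0.992, -0.0, -0.001]
contact_force: [-3.5, -0.3, 9.0]
finger_gap: 0.0497
finger_force: 25.0
```

Call:
{"api": "servo_tool", "payload": {"series": "-1 -0.002 0 0 0;-1 -0.002 0 0 0;-1 -0.002 0 0 0;-1 -0.002 0 0 0;-1 -0.002 0 0 0"}}

```text
clock: 10.03
eef_pos: [0.5364, -0.1749, 0.0159]
tool_rot: [-0.124, 0.992, -0.0, -0.001]
contact_force: [-3.6, -1.2, 10.4]
finger_gap: 0.0497
finger_force: 25.0
```

Call:
{"api": "servo_tool", "payload": {"series": "-1 -0.0018 0 -0.0003 0;-1 -0.0018 0 0 0;-1 -0.0018 0 0 0;-1 -0.0018 0 0 0;-1 -0.0018 0 0 0"}}

```text
clock: 10.45
eef_pos: [0.5453, -0.1725, 0.016]
tool_rot: [-0.124, 0.992, -0.0, -0.001]
contact_force: [-3.8, -1.4, 8.4]
finger_gap: 0.0493
finger_force: 25.0
```

Call:
{"api": "servo_tool", "payload": {"series": "-1 -0.0018 0 0 0;-1 -0.0018 0 0 0;-1 -0.0018 0 0 0;-1 -0.0018 0 0 0;-1 -0.0018 0 0 0"}}

```text
clock: 10.87
eef_pos: [0.5499, -0.1719, 0.016]
tool_rot: [-0.123, 0.992, -0.0, -0.004]
contact_force: [-11.4, -3.3, 15.6]
finger_gap: 0.0498
finger_force: 25.0
```

Call:
{"api": "servo_tool", "payload": {"series": "-1 -0.0012 0 -0.0003 0;-1 -0.0012 0 0 0;-1 -0.0012 0 0 0;-1 -0.0012 0 0 0;-1 -0.0012 0 0 0"}}

```text
clock: 11.28
eef_pos: [0.5543, -0.1708, 0.016]
tool_rot: [-0.123, 0.992, -0.0, -0.006]
contact_force: [-12.0, -3.7, 14.6]
finger_gap: 0.0497
finger_force: 25.0
```

Call:
{"api": "servo_tool", "payload": {"series": "-1 -0.0012 0 0 0;-1 -0.0012 0 0 0;-1 -0.0012 0 0 0;-1 -0.0012 0 0 0;-1 -0.0012 0 0 0"}}

```text
clock: 11.7
eef_pos: [0.5593, -0.1695, 0.016]
tool_rot: [-0.123, 0.992, -0.0, -0.006]
contact_force: [-13.4, -2.8, 16.3]
finger_gap: 0.0498
finger_force: 25.0
```

Call:
{"api": "servo_tool", "payload": {"series": "-1 -0.0015 0 -0.0006 0;-1 -0.0015 0 0 0;-1 -0.0015 0 0 0;-1 -0.0015 0 0 0;-1 -0.0015 0 0 0", "squeeze": 40}}

```text
clock: 12.12
eef_pos: [0.5726, -0.1659, 0.016]
tool_rot: [-0.123, 0.992, -0.0, -0.001]
contact_force: [-2.2, -2.3, 1.1]
finger_gap: 0.0496
finger_force: 40.0
```

Call:
{"api": "servo_tool", "payload": {"series": "-1 -0.0015 0 0 0;-1 -0.0015 0 0 0;-1 -0.0015 0 0 0;-1 -0.0015 0 0 0;-1 -0.0015 0 0 0"}}

```text
clock: 12.53
eef_pos: [0.5788, -0.1641, 0.0161]
tool_rot: [-0.124, 0.992, -0.0, -0.002]
contact_force: [-6.0, -4.7, 4.4]
finger_gap: 0.0494
finger_force: 40.0
```

Run:
```python
from h import *
s=r.read_state();p=s["eef_pos"];u=np.array([.9688,.2478]);n=np.array([-.2478,.9688]);print(pyaw(s),p,u@p[:2],n@p[:2],s["contact_force"])
t=r.camera("top")[...,::-1];sd=r.camera("side")[...,::-1]
a=cv2.resize(t[130:230,290:390],(400,400),interpolation=cv2.INTER_CUBIC);b=cv2.resize(sd[230:330,250:350],(400,400),interpolation=cv2.INTER_CUBIC)
cv2.imwrite("pics/p4.png",np.hstack([a,b]))
```

```text
-165.7914852148478 [ 0.57881467 -0.16408318  0.01614223] 0.5200958396208507 -0.30239405936954505 [-6.02700177 -4.72729093  4.36474954]
```

View pics/p4.png

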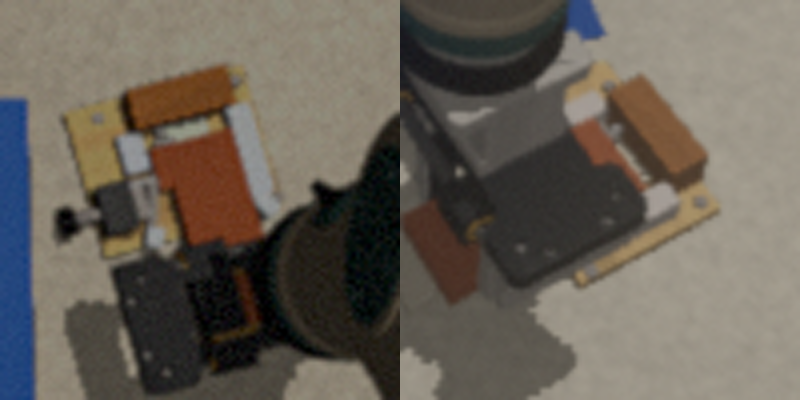

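The pictures show the tile lying in the lane past the latch slope, parallel to the rails, with its front about 12 mm short of the stop. I'll push on against the ejector.

Call:
{"api": "servo_tool", "payload": {"series": "-1 -0.0015 0 0 0;-1 -0.0015 0 0 0;-1 -0.0015 0 0 0;-1 -0.0015 0 0 0;-1 -0.0015 0 0 0"}}

```text
clock: 13.05
eef_pos: [0.5847, -0.1625, 0.0161]
tool_rot: [-0.124, 0.992, -0.0, -0.003]
contact_force: [-7.2, -5.2, 4.5]
finger_gap: 0.0495
finger_force: 40.0
```

Call:
{"api": "servo_tool", "payload": {"series": "-1 -0.0015 0 0 0;-1 -0.0015 0 0 0;-1 -0.0015 0 0 0;-1 -0.0015 0 0 0;-1 -0.0015 0 0 0"}}

```text
clock: 13.47
eef_pos: [0.5903, -0.161, 0.0161]
tool_rot: [-0.123, 0.992, -0.0, -0.005]
contact_force: [-12.5, -5.4, 10.8]
finger_gap: 0.0497
finger_force: 40.0
```

Call:
{"api": "servo_tool", "payload": {"series": "-1 -0.0012 0 0 0;-1 -0.0012 0 0 0;-1 -0.0012 0 0 0;-1 0 0 0 0;-1 0 0 0 0"}}

```text
clock: 13.88
eef_pos: [0.5902, -0.161, 0.0161]
tool_rot: [-0.123, 0.992, 0.0, -0.008]
contact_force: [-16.3, -7.0, 14.0]
finger_gap: 0.0497
finger_force: 40.0
```

Call:
{"api": "servo_tool", "payload": {"series": "-1 -0.0012 0 0 0;-1 -0.0012 0 0 0;-1 0 0 0 0;-1 0 0 0 0;-1 0 0 0 0"}}

```text
clock: 14.3
eef_pos: [0.5903, -0.161, 0.0161]
tool_rot: [-0.123, 0.992, 0.0, -0.01]
contact_force: [-19.6, -6.3, 17.5]
finger_gap: 0.0496
finger_force: 40.0
```

Stalled on the stop at about 20 N. Holding there for the latch.

Call:
{"api": "servo_tool", "payload": {"series": "-1 0 0 0 0;-1 0 0 0 0;-1 0 0 0 0;-1 0 0 0 0;-1 0 0 0 0"}}

```text
clock: 14.72
eef_pos: [0.5903, -0.161, 0.0161]
tool_rot: [-0.123, 0.992, 0.0, -0.01]
contact_force: [-19.8, -6.0, 17.0]
finger_gap: 0.0498
finger_force: 40.0
```

Call:
{"api": "servo_tool", "payload": {"series": "-1 0 0 0 0;-1 0 0 0 0;-1 0 0 0 0;-1 0 0 0 0;-1 0 0 0 0"}}

```text
clock: 15.13
eef_pos: [0.5903, -0.161, 0.0161]
tool_rot: [-0.123, 0.992, 0.0, -0.01]
contact_force: [-20.3, -6.1, 17.4]
finger_gap: 0.0493
finger_force: 40.0
```

Call:
{"api": "servo_tool", "payload": {"series": "-1 0 0 0 0;-1 0 0 0 0;-1 0 0 0 0;-1 0 0 0 0;-1 0 0 0 0"}}

```text
clock: 15.55
eef_pos: [0.5902, -0.161, 0.0161]
tool_rot: [-0.123, 0.992, 0.0, -0.01]
contact_force: [-19.6, -5.5, 17.0]
finger_gap: 0.0493
finger_force: 40.0
```

Call:
{"api": "servo_tool", "payload": {"series": "-1 0 0 0 0;-1 0 0 0 0;-1 0 0 0 0;-1 0 0 0 0;-1 0 0 0 0"}}

```text
clock: 15.97
eef_pos: [0.5903, -0.161, 0.0161]
tool_rot: [-0.123, 0.992, 0.0, -0.01]
contact_force: [-19.9, -5.5, 17.8]
finger_gap: 0.0495
finger_force: 40.0
```

Call:
{"api": "servo_tool", "payload": {"series": "-1 0 0 0 0;-1 0 0 0 0;-1 0 0 0 0;-1 0 0 0 0;-1 0 0 0 0"}}

```text
clock: 16.38
eef_pos: [0.5903, -0.161, 0.0161]
tool_rot: [-0.123, 0.992, 0.0, -0.01]
contact_force: [-20.2, -5.6, 17.7]
finger_gap: 0.0489
finger_force: 40.0
```

Call:
{"api": "servo_tool", "payload": {"series": "-1 0 0 0 0;-1 0 0 0 0;-1 0 0 0 0;-1 0 0 0 0;-1 0 0 0 0"}}

```text
clock: 16.8
eef_pos: [0.5902, -0.161, 0.0161]
tool_rot: [-0.123, 0.992, 0.0, -0.01]
contact_force: [-19.8, -6.2, 17.5]
finger_gap: 0.0493
finger_force: 40.0
```

Call:
{"api": "servo_tool", "payload": {"series": "-1 0 0 0 0;-1 0 0 0 0;-1 0 0 0 0;-1 0 0 0 0;-1 0 0 0 0"}}

```text
clock: 17.22
eef_pos: [0.5902, -0.161, 0.0161]
tool_rot: [-0.123, 0.992, 0.0, -0.01]
contact_force: [-20.0, -6.6, 17.1]
finger_gap: 0.0495
finger_force: 40.0
```

Call:
{"api": "servo_tool", "payload": {"series": "-1 0 0 0 0;-1 0 0 0 0;-1 0 0 0 0;-1 0 0 0 0;-1 0 0 0 0"}}

```text
clock: 17.63
eef_pos: [0.5903, -0.161, 0.0161]
tool_rot: [-0.123, 0.992, 0.0, -0.01]
contact_force: [-20.5, -6.7, 18.2]
finger_gap: 0.0496
finger_force: 40.0
```

Call:
{"api": "servo_tool", "payload": {"series": "-1 0 0 0 0;-1 0 0 0 0;-1 0 0 0 0;-1 0 0 0 0;-1 0 0 0 0"}}

```text
clock: 18.05
eef_pos: [0.5903, -0.161, 0.0161]
tool_rot: [-0.123, 0.992, 0.0, -0.01]
contact_force: [-19.7, -7.0, 18.2]
finger_gap: 0.0492
finger_force: 40.0
```

Run:
```python
from h import *
s=r.read_state();print(s["clock"],s["eef_pos"],s["contact_force"])
t=r.camera("top")[...,::-1];sd=r.camera("side")[...,::-1]
a=cv2.resize(t[140:200,295:355],(400,400),interpolation=cv2.INTER_CUBIC);b=cv2.resize(sd[230:290,265:325],(400,400),interpolation=cv2.INTER_CUBIC)
cv2.imwrite("pics/p5.png",np.hstack([a,b]))
```

```text
18.05 [ 0.59026325 -0.1610161   0.0160671 ] [-19.67750717  -7.02072485  18.21596668]
```

View pics/p5.png

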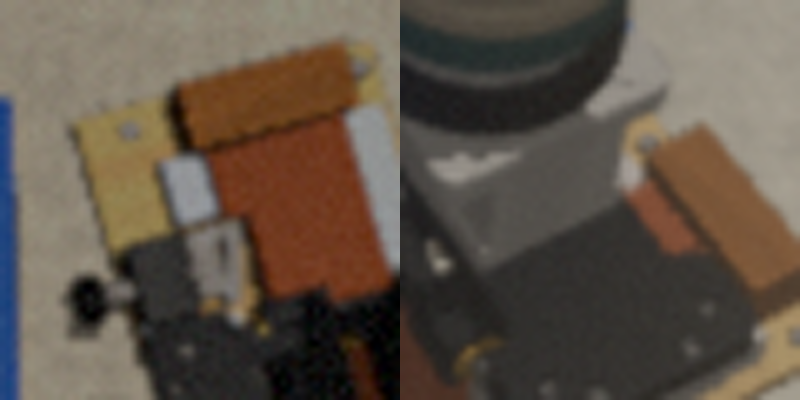

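The top picture shows the tile's front on the stop. The latch bolt (grey, at about (235,250) in the crop) reaches past the rail line behind the notch's front shoulder. I'll ease off, let go and rise.

Call:
{"api": "servo_tool", "payload": {"series": "-1 0.001 0 0 0;-1 0.001 0 0 0;-1 0.001 0 0 0;-1 0 0 0 0;-1 0 0 0 0"}}

```text
clock: 18.57
eef_pos: [0.5902, -0.161, 0.0161]
tool_rot: [-0.123, 0.992, 0.0, -0.007]
contact_force: [-15.3, -5.9, 12.4]
finger_gap: 0.0495
finger_force: 40.0
```

Call:
{"api": "servo_tool", "payload": {"series": "0.6 0 0 0 0;0.6 0 0 0 0;0.6 0 0 0 0;0.6 0 0 0 0;0.6 0 0 0 0"}}

```text
clock: 18.98
eef_pos: [0.5992, -0.1576, 0.0164]
tool_rot: [-0.125, 0.992, 0.0, 0.001]
contact_force: [-1.2, 0.0, 1.3]
finger_gap: 0.0748
finger_force: 0.0
```

Call:
{"api": "servo_tool", "payload": {"series": "0.6 0 0 -0.01 0;0.6 0 0 -0.02 0;0.6 0 0 -0.03 0;0.6 0 0 -0.03 0;0.6 0 0 -0.03 0"}}

```text
clock: 19.4
eef_pos: [0.5982, -0.1583, 0.1382]
tool_rot: [-0.124, 0.992, 0.0, 0.0]
contact_force: [-0.3, -0.7, 0.0]
finger_gap: 0.0754
finger_force: 0.0
```

Call:
{"api": "servo_tool", "payload": {"series": "0.6 0.03 0 -0.02 0;0.6 0.03 0 -0.02 0;0.6 0.03 0 0 0;0.6 0.02 0 0 0;0.6 0 0 0 0"}}

```text
clock: 19.82
eef_pos: [0.4872, -0.1874, 0.1776]
tool_rot: [-0.122, 0.993, -0.0, -0.001]
contact_force: [-0.3, -0.4, -0.6]
finger_gap: 0.075
finger_force: 0.0
```

Run:
```python
from h import *
s=r.read_state();print(s["clock"],s["eef_pos"],s["contact_force"])
t=r.camera("top")[...,::-1];sd=r.camera("side")[...,::-1]
a=cv2.resize(t[140:220,295:375],(400,400),interpolation=cv2.INTER_CUBIC);b=cv2.resize(sd[220:320,250:350],(400,400),interpolation=cv2.INTER_CUBIC)
cv2.imwrite("pics/p6.png",np.hstack([a,b]))
```

```text
19.8167 [ 0.48718844 -0.18737819  0.17761629] [-0.25073911 -0.37598198 -0.580123  ]
```

View pics/p6.png

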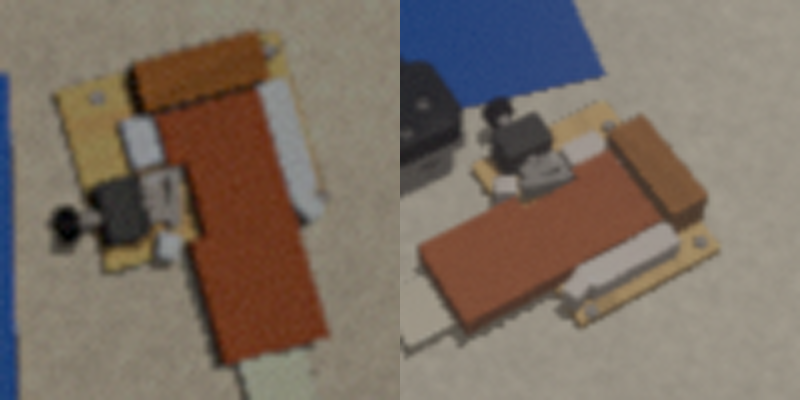

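The top and side views show the tile home against the stop, with the latch bolt in the notch (top crop about (170,195)) and the gripper well clear. Handing in.

```bash
python3 -c "
from workcell import r
print(r.close_job())"
```

```text
the job is handed in; nothing more can be done
None
```

The notched tile is in the jig against the stop with the latch in its notch; I let go, it stayed put in the last pictures, and the job is handed in at about 20 s, with no verdict returned.

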